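Put the pliers back in the foam tool tray

ROBOT

A 6-joint arm with a two-finger parallel gripper is mounted at the origin on a cart in front of the work surface, level with it; the furniture and walls round the work are solid. World frame = base frame: x ahead of the robot, y to its left, z up, the work surface at z = 0. Lengths are in mm, angles in rad, forces in N, time in s.
With the tool pointing down it reaches from about 300 to 775 mm from the base axis. Payload 14.6 kg.
Tool frame: the origin (TCP) lies on the centre line of the jaws, within the pads' length; the fingertips stand 8 mm ahead of it and the grasp point (between the pads) lies 11 mm behind it (ctrl.nose_length is the distance from the TCP to the fingertips, in mm); z points along the fingers, y is the line along which they close (so a half turn about z gives the same grasp; the last joint's range is limited). The gripper opens to 94 mm and grips with 3 to 60 N. Pads are 16 mm wide; open, the fingers measure 119 mm over their backs; the gripper's body (75 mm by 177 mm) begins 78 mm behind the grasp point.
Start: joints at [-1.188, 0.3, 1.521, -0, 1.321, -0.067], TCP at [239.124, -495.287, 213.446] pointing down, gripper open.
Joint ranges: [-3.03, 3.03], [-0.79, 2.21], [0.23, 2.52], [-1.04, 4.18], [0, 3.07], [-2.55, 2.55]. Speed limits (rad/s): [2.22, 2.22, 2.57, 3.14, 3.14, 3.14].

INTERFACE

Orientations are given as a unit quaternion [x, y, z, w].
In Python, from cell import ctrl, cams, order gives the robot as it stands. The module is installed in compiled form; this text tells all that it offers.
- The arm moves only by the tool carry_out, never from a script. Its arguments are lists of equal length, an entry for each row: "offset": the shift along the tool's x, y, z in m, a list of three; "turn": the turn about the tool's z in rad; "claw": the opening in per cent of the stroke, from 0 (shut) to 100 (fully open). In form: {"offset": [[tx, ty, tz], ...], "turn": [turn, ...], "claw": [claw, ...]}. A call has 1 to 12 rows; each row is the pose to reach, as a shift and turn from the pose commanded when the call began, along the tool's axes at that moment; what a row does not reach only later rows make up. A row lasts 1/8 s, in which the tool goes at most 62.5 mm and 10.7 degrees, less where a joint would pass 70% of its speed; a pose out of reach is approached as far as the arm can. A call with a gripper value outside its range is refused whole. The fingers move at their own pace and stop on an object; "squeeze" is the grip in N (left out, the last holds). Time passes only in rows, so rows that repeat a pose let the fingers close. It gives the time, the measured TCP pose, the force, the opening and the grip force at its end, in the units of the state.
- ctrl.observe(): the state, without advancing time (a new reading comes with each control period).
- cams.get_image(name): name is "scene" or "top"; returns the picture (480x640x3 uint8, red, green, blue); there is no depth.
- cams.get_calibration(name): a dict with "camera_matrix" (3x3 intrinsics, pixels), "world_to_cam" (4x4, takes a point from world to camera coordinates). Camera axes: x right, y down, z forward; pixel columns grow to the right and rows downward; lengths in mm; the calibration is good to about 2 mm. A picture is of the moment at which its call begins. get_calibration takes no time and is no camera call.
- order.job_done(): hands the job in; it is judged then, once.
The state is a dict: "clock": time; "joint_pos": joint angles; "joint_velocities": joint speeds; "joint_torque": joint torques, N m; "tool_pos": TCP position; "tool_rot": TCP orientation; "contact_force": force on the tool from outside, world axes, zero at the start; "torque": the same for the moment, N m; "finger_gap": opening from 0.0 (shut) to 1.0 (fully open); "grip_force": force on a finger pad.
Only numpy, scipy, OpenCV 4.12 (cv2) and the standard library are available. Lean on these libraries where they do the work, as an engineer would, in place of code of your own. Each camera call takes 0.05 s, during which the arm holds its last target. There are 200 camera calls.

TASK

Tool check at the end of the build: pick out the three pairs of pliers lying on either side of the tool tray (wire strippers, long-nose pliers, side cutters) and put each back in the tray, in the foam insert cut to its own outline, lying flat and fully down in its cut-out with the jaws in the narrow end. Leave the screwdrivers where they are.

Things in the scene. Friction and masses are not known exactly. Their poses are not given: they have to be found in the camera images.
- strippers_grip (a point): the wire strippers: red-handled pliers with short, wide, parallel-sided jaws; 57 mm over the handles, 146 mm long, 14 mm thick; loose, rigid, lying flat. Point: on its centre line 7 mm above its underside, where it is best gripped across both handles (there 51 mm over the handles, widening to the handle ends). y axis along the tool: jaw tips 98 mm away at -y, handle ends 48 mm away at +y; z up.
- long_nose_grip (a point): the long-nose pliers: yellow-handled, with long jaws that taper to a narrow nose; 48 mm over the handles, 145 mm long, 14 mm thick; loose, rigid, lying flat. Point: on its centre line 7 mm above its underside, where it is best gripped across both handles (there 43 mm over the handles, widening to the handle ends). y axis along the tool: jaw tips 100 mm away at -y, handle ends 44 mm away at +y; z up.
- side_cutters_grip (a point): the side cutters: the shortest pliers, blue-handled, with stubby jaws; 53 mm over the handles, 105 mm long, 14 mm thick; loose, rigid, lying flat. Point: on its centre line 7 mm above its underside, where it is best gripped across both handles (there 47 mm over the handles, widening to the handle ends). y axis along the tool: jaw tips 72 mm away at -y, handle ends 32 mm away at +y; z up.
- tool_tray: fixed grey tray, 258 x 186 mm, rim 16 mm high, holding three foam inserts (82 x 174 mm, dark foam over a yellow layer, top 21 mm above the worktop) side by side, 83 mm apart, along its x axis in varying order. A finger groove 38 mm wide, cut to the yellow layer, crosses all three. Origin: on the worktop, middle of the groove, middle insert; +y to the handle ends, jaws to -y.
- foam_strippers_seat (a point): foam insert for the wire strippers: the longest and widest cut, with a parallel-sided jaw slot about 30 mm wide. Cut 9 mm deep, 4 mm of play round the tool, bevelled edges, a foam tongue between the handles. Point: where the tool's grip point lies when seated, in mid-groove, 7 mm above the yellow layer (19 mm above the worktop). y axis to the handle end, jaws to -y.
- foam_long_nose_seat (a point): foam insert for the long-nose pliers: a cut as long as that of the strippers but slimmer, its jaw slot tapering from 27 to 19 mm towards the end. Cut 9 mm deep, 4 mm of play round the tool, bevelled edges, a foam tongue between the handles. Point: where the tool's grip point lies when seated, in mid-groove, 7 mm above the yellow layer (19 mm above the worktop). y axis to the handle end, jaws to -y.
- foam_side_cutters_seat (a point): foam insert for the side cutters: the shortest cut, with a stubby jaw slot. Cut 9 mm deep, 4 mm of play round the tool, bevelled edges, a foam tongue between the handles. Point: where the tool's grip point lies when seated, in mid-groove, 7 mm above the yellow layer (19 mm above the worktop). y axis to the handle end, jaws to -y.
- driver_blue_mid (a point): blue screwdriver, 21 x 140 x 22 mm, lying loose; stays where it is. The point is at the middle of its length, about half-way up; y axis along it, towards the handle.
- hex_driver_mid (a point): slim dark-grey hex driver, 17 x 136 x 18 mm, lying loose; stays where it is. The point is at the middle of its length, about half-way up; y axis along it, towards the handle.

How it is judged (in metres and radians):
At the end, for the whole second after the job is handed in: Strippers, long-nose pliers and side cutters each lie in the insert cut for them: grip point within 10 mm sideways of the insert's point and no more than 3 mm above it, flat within 0.08 rad, lined up with the cut within 0.2 rad; all released and at rest (horizontal distance between strippers_grip and foam_strippers_seat below 0.01 m and z of strippers_grip in the frame of foam_strippers_seat between -0.004 and 0.003 m and angle between each of strippers_grip, long_nose_grip, side_cutters_grip's own z axis and vertical below 0.08 rad and angle between the y axis of strippers_grip and the y axis of foam_strippers_seat, either way round below 0.2 rad and horizontal distance between long_nose_grip and foam_long_nose_seat below 0.01 m and z of long_nose_grip in the frame of foam_long_nose_seat between -0.004 and 0.003 m and angle between the y axis of long_nose_grip and the y axis of foam_long_nose_seat, either way round below 0.2 rad and horizontal distance between side_cutters_grip and foam_side_cutters_seat below 0.01 m and z of side_cutters_grip in the frame of foam_side_cutters_seat between -0.004 and 0.003 m and angle between the y axis of side_cutters_grip and the y axis of foam_side_cutters_seat, either way round below 0.2 rad); the robot touches nothing.
It fails at once if the blue screwdriver is moved by more than 25 mm (distance of driver_blue_mid from where it was at the start of the episode above 0.025 m).
It fails at once if the hex driver is moved by more than 25 mm (distance of hex_driver_mid from where it was at the start of the episode above 0.025 m).
It also fails if it takes over 93 s, if anything falls off the work surface, if the arm or the gripper's body presses on something with over 40 N, if the wrist force passes 120 N, or if a joint passes its speed limit or range.

## Working session

There is one attempt and no reset: what is moved stays moved. The work goes in short steps, Python scripts to look and compute and a tool call to move; the robot and the scene stay as the last step left them, time stands still between calls to the robot, and variables do not carry over. Pictures are saved under pics/ and viewed, at most 14 in all, crops included, and the job is handed in when it is done.

Besides the shell and the picture viewer there is one more tool, called after "Call:" as a command line: name --pt "numbers of a row" for each row, then --argument value for the rest. carry_out: Moves the arm, as the interface text tells. Its arguments: {"type":"object","properties":{"offset":{"type":"array","items":{"type":"array","items":{"type":"number"}}},"turn":{"type":"array","items":{"type":"number"}},"claw":{"type":"array","items":{"type":"number"}},"squeeze":{"type":"number"}},"required":["offset","turn","claw"]}

```bash
mkdir -p pics
python3 - <<'E'
from cell import ctrl,cams
import cv2
for n in("top","scene"):
    cv2.imwrite(f"pics/{n}0.png",cams.get_image(n)[:,:,::-1]); c=cams.get_calibration(n); print(n,c["camera_matrix"],c["world_to_cam"])
s=ctrl.observe();print(s["tool_pos"],s["tool_rot"],s["clock"],s["finger_gap"])
E
```

```text
top [[512.65493517   0.         322.8852014 ]
 [  0.         512.65493517 237.08854117]
 [  0.           0.           1.        ]] [[-2.45200584e-02 -9.99649499e-01 -9.98225019e-03 -8.42186294e-01]
 [-9.90257701e-01  2.56563683e-02 -1.36862838e-01  5.41175103e+02]
 [ 1.37070976e-01  6.52911535e-03 -9.90539711e-01  1.06782473e+03]
 [ 0.00000000e+00  0.00000000e+00  0.00000000e+00  1.00000000e+00]]
scene [[609.93175042   0.         326.17233627]
 [  0.         609.93175042 239.09891681]
 [  0.           0.           1.        ]] [[-4.35185177e-01 -9.00330006e-01  4.44317359e-03  2.03938570e+02]
 [-4.99292790e-01  2.37226587e-01 -8.33324820e-01  3.21538443e+02]
 [ 7.49213302e-01 -3.64869054e-01 -5.52765775e-01  8.83430935e+02]
 [ 0.00000000e+00  0.00000000e+00  0.00000000e+00  1.00000000e+00]]
[ 239.04446578 -495.0904968   212.96970942] [ 9.74821783e-01  2.22984872e-01 -6.31251355e-05 -4.84006764e-04] 0.1 0.9989912096215635
```

View pics/top0.png

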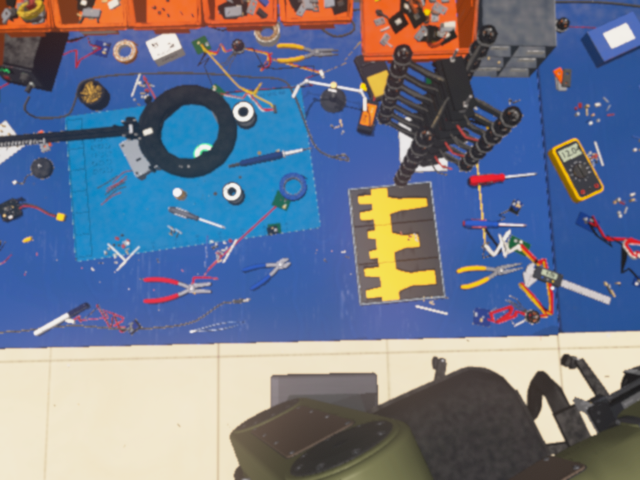

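View pics/scene0.png

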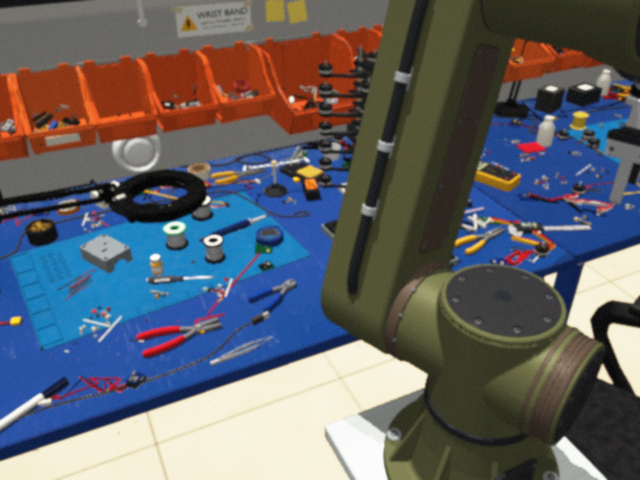

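Run:
```python
import cv2,numpy as np
a=cv2.imread("pics/top0.png")
u=cv2.resize(a[175:310,340:540],(800,540),interpolation=cv2.INTER_CUBIC)
cv2.imwrite("pics/c1.png",u)
u=cv2.resize(a[190:315,130:310],(792,550),interpolation=cv2.INTER_CUBIC)
cv2.imwrite("pics/c2.png",u)
```

```text
(no output)
```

View pics/c1.png

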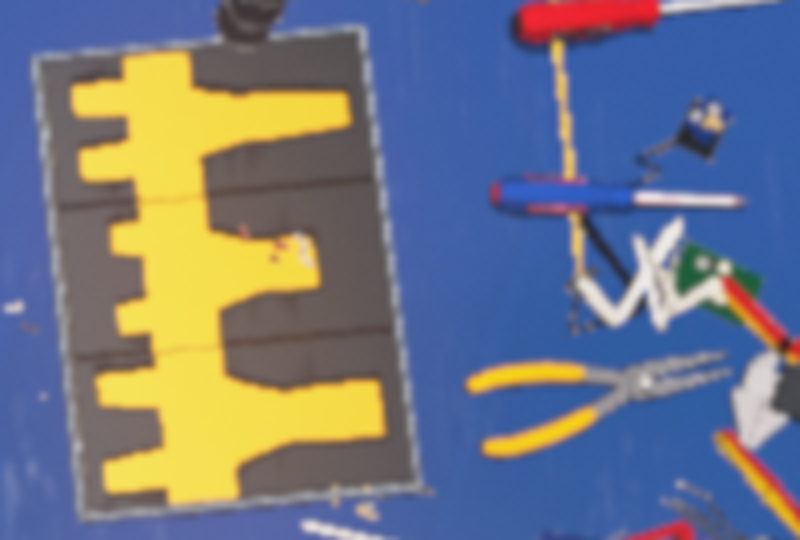

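View pics/c2.png

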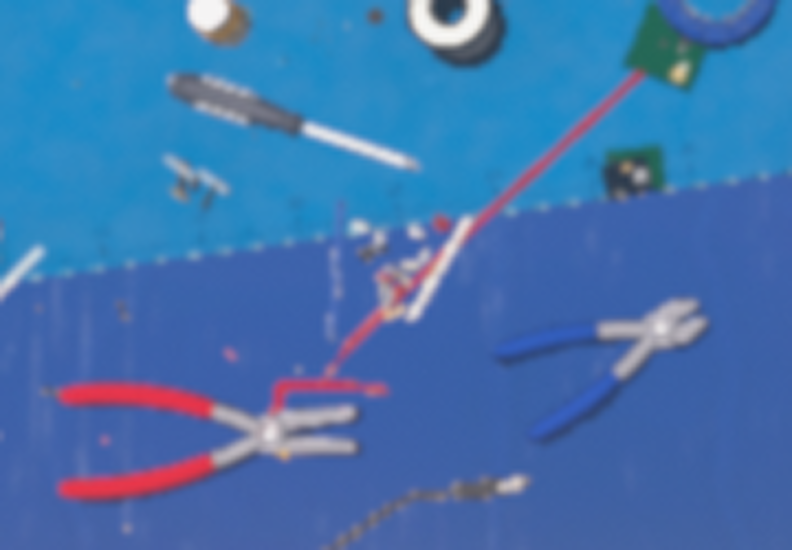

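```bash
cat > h.py <<'E'
import cv2,numpy as np
from cell import ctrl,cams
c=cams.get_calibration("top");K=c["camera_matrix"];T=c["world_to_cam"]
def H(z): # world plane (x,y,1)->pix
    return K@np.c_[T[:3,0],T[:3,1],T[:3,2]*z+T[:3,3]]
def w(p,z):
    p=np.array(p,float).reshape(-1,1,2);return cv2.perspectiveTransform(p,np.linalg.inv(H(z)))[:,0]
def rect(im,z,ctr,th,L=200,s=2.):
    # output px (u,v): along = +u is -yl (jaws), v down = -xl ; local y axis at world angle th+90deg
    ex=np.array([np.cos(th),np.sin(th)]);ey=np.array([-ex[1],ex[0]])
    M=np.eye(3);M[:2,0]=-ey/s;M[:2,1]=-ex/s;M[:2,2]=np.array(ctr)+ey*L/s/1+ex*L/s/1
    return cv2.warpPerspective(im,H(z)@M,(int(2*L),int(2*L)),flags=cv2.INTER_CUBIC|cv2.WARP_INVERSE_MAP)
E
python3 - <<'E'
from h import *
a=cv2.imread("pics/top0.png")
c1=lambda p:(np.array(p)+.5)/4-.5+[340,175]
c2=lambda p:(np.array(p)+.5)/4.4-.5+[130,190]
cor=w(c1([(33,57),(363,27),(425,488),(82,520)]),16)
print("tray",cor.round(1),[np.linalg.norm(cor[i]-cor[i-1]).round(1) for i in range(4)],cor.mean(0))
for n,f,e,t,l,g in(("str",c2,(58,442),(357,430),146,48),("ln",c1,(474,419),(731,365),145,44),("sc",c2,(514,397),(702,312),105,32)):
    E,Tp=w(f([e,t]),7);d=E-Tp;Ln=np.linalg.norm(d)
    G=Tp+d*(1-g/l); th=np.arctan2(d[1],d[0])-np.pi/2
    print(n,E,Tp,Ln.round(1),"grip",G.round(1),"th",th.round(3))
    cv2.imwrite(f"pics/r_{n}.png",rect(a,9,G,th,200,2.))
th=np.arctan2(*(cor[0]-cor[3])[::-1]);print("trayth",th)
cv2.imwrite("pics/r_tray.png",cv2.resize(rect(a,12,cor.mean(0),th,300,2),None,fx=1,fy=1))
m=np.hstack([cv2.imread(f"pics/r_{n}.png")[100:300] for n in("str","ln")]);m2=np.hstack([cv2.imread("pics/r_sc.png")[100:300],np.zeros((200,400,3),np.uint8)])
m=np.vstack([m,m2])
for x in(200,600):cv2.line(m,(x,0),(x,400),(0,255,0),1)
for y in(100,300):cv2.line(m,(0,y),(800,y),(0,255,0),1)
cv2.imwrite("pics/rt.png",m)
t=cv2.imread("pics/r_tray.png")
for k in range(0,600,100):cv2.line(t,(k,0),(k,600),(0,255,0),1);cv2.line(t,(0,k),(600,k),(0,255,0),1)
cv2.imwrite("pics/rt2.png",t)
E
```

```text
tray [[ 650.7  -72.6]
 [ 662.9 -256.6]
 [ 407.4 -276.4]
 [ 394.9  -91. ]] [np.float64(256.5), np.float64(184.4), np.float64(256.2), np.float64(185.8)] [ 528.97360277 -174.16384682]
str [438.21377391 383.13530492] [440.45045325 233.96304712] 149.2 grip [438.9 334.1] th 0.015
ln [ 444.29523022 -307.31617149] [ 470.24375867 -449.36567831] 144.4 grip [ 452.2 -350.4] th 0.181
sc [454.88566768 155.65192081] [494.9964282   61.25501208] 102.6 grip [467.1 126.9] th 0.402
trayth 0.07191233310304818
```

View pics/rt.png

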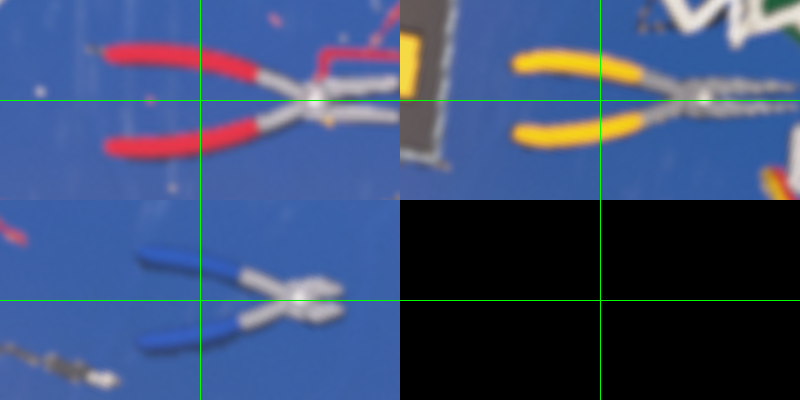

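View pics/rt2.png

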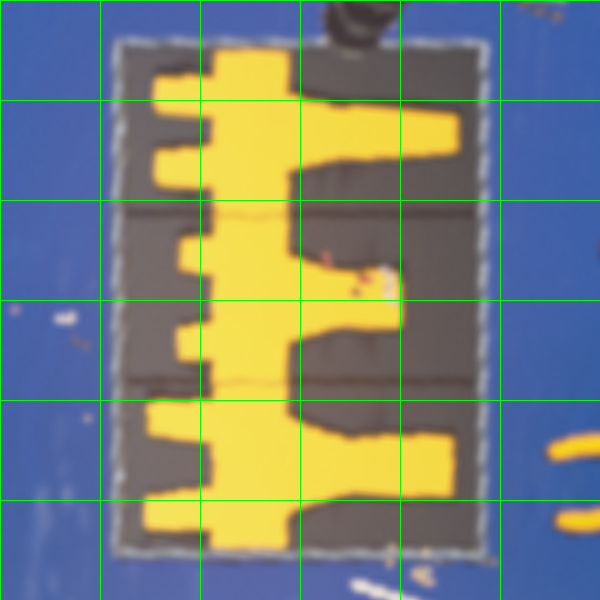

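```bash
cat >> h.py <<'E'
def go(x,y,z,th):
    s=ctrl.observe();q=s["tool_rot"];p=np.array(s["tool_pos"])
    from scipy.spatial.transform import Rotation as R
    r=R.from_quat(q);X=r.as_matrix()[:,0];phi=np.arctan2(X[1],X[0])
    d=r.as_matrix().T@(np.array([x,y,z])-p)
    t=-(th+np.pi/2-phi);t=(t+np.pi)%(2*np.pi)-np.pi
    print("offset m",(d/1000).round(4),"turn",t.round(3),"| pos",p.round(1),"phi",phi.round(3),"gap",round(s["finger_gap"]*94,1),"grip",round(s["grip_force"],1),"F",np.round(s["contact_force"],1),"t",s["clock"],"q",np.round(s["joint_pos"],2))
E
python3 -c "
from h import *
go(438.9,334.1,120,.015)"
```

```text
offset m [ 0.5405 -0.6598  0.0937] turn -1.136 | pos [ 239.  -495.1  213. ] phi 0.45 gap 93.9 grip 0.0 F [ 0.5 -0.1  0.3] t 0.1 q [-1.19  0.3   1.52  0.    1.32 -0.07]
```

Call:
carry_out --pt "0.5405 -0.6598 0.02" --pt "0.5405 -0.6598 0.02" --pt "0.5405 -0.6598 0.02" --pt "0.5405 -0.6598 0.02" --pt "0.5405 -0.6598 0.02" --pt "0.5405 -0.6598 0.02" --pt "0.5405 -0.6598 0.02" --pt "0.5405 -0.6598 0.02" --pt "0.5405 -0.6598 0.02" --pt "0.5405 -0.6598 0.02" --pt "0.5405 -0.6598 0.02" --pt "0.5405 -0.6598 0.05" --turn '[-1.136,-1.136,-1.136,-1.136,-1.136,-1.136,-1.136,-1.136,-1.136,-1.136,-1.136,-1.136]' --claw '[75,75,75,75,75,75,75,75,75,75,75,75]' --squeeze 25

```text
clock: 1.6
tool_pos: [414.8, 234.9, 185.0]
tool_rot: [0.702, 0.713, 0.001, 0.0]
contact_force: [0.7, 0.4, 0.1]
finger_gap: 0.748
grip_force: 0.0
```

```bash
python3 -c "
from h import *
go(438.9,334.1,60,.015)"
```

```text
offset m [0.0988 0.0255 0.1251] turn 0.001 | pos [414.8 234.9 185. ] phi 1.586 gap 70.3 grip 0.0 F [0.7 0.4 0.1] t 1.6 q [ 0.44  0.16  1.76 -0.    1.22  0.42]
```

Call:
carry_out --pt "0.0988 0.0255 0.03" --pt "0.0988 0.0255 0.1" --pt "0.0988 0.0255 0.12" --pt "0.0988 0.0255 0.12" --pt "0.0988 0.0255 0.12" --turn '[0,0,0,0,0]' --claw '[75,75,75,75,75]'

```text
clock: 2.22
tool_pos: [439.1, 331.5, 66.6]
tool_rot: [0.702, 0.712, 0.001, 0.0]
contact_force: [-0.3, 0.2, 0.5]
finger_gap: 0.754
grip_force: 0.0
```

Run:
```python
from h import *
go(438.9,334.1,10.5,.015)
a=cams.get_image("scene")[:,:,::-1];t=cams.get_image("top")[:,:,::-1]
cv2.imwrite("pics/s1.png",np.vstack([cv2.resize(a[20:220,250:600],(700,400)),cv2.resize(t[10:190,330:645],(700,400))[::1]])[:800])
m=np.vstack([cv2.resize(a[20:220,250:600],(525,300)),cv2.resize(t[10:190,330:640],(525,300))])
cv2.imwrite("pics/s1.png",m);cv2.imwrite("pics/top1.png",t);cv2.imwrite("pics/scene1.png",a)
```

```text
offset m [ 0.0026 -0.0003  0.0561] turn -0.0 | pos [439.1 331.5  66.6] phi 1.586 gap 70.8 grip 0.0 F [-0.3  0.2  0.5] t 2.225 q [ 0.58  0.46  1.66 -0.    1.01  0.57]
```

View pics/s1.png

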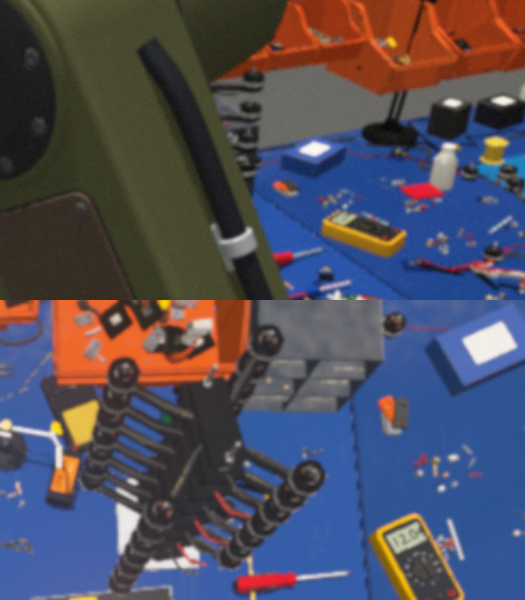

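Run:
```python
from h import *
b=np.array([330+118*310/525,10+285*.6]);t=np.array([330+160*310/525,10+212*.6])
for z in(0,20,40):print(z,w(b,z))
for z in(100,125,150,175,200,225,250,300):print(z,w(t,z))
a=cv2.imread("pics/top1.png")[115:205,370:460];cv2.imwrite("pics/k1.png",cv2.resize(a,(540,540),interpolation=cv2.INTER_CUBIC))
```

```text
0 [[ 669.53474582 -190.83664783]]
20 [[ 664.58643299 -187.84776227]]
40 [[ 659.63812016 -184.8588767 ]]
100 [[ 736.86948795 -231.68324695]]
125 [[ 728.45309313 -226.59532651]]
150 [[ 720.03669832 -221.50740608]]
175 [[ 711.6203035  -216.41948564]]
200 [[ 703.20390869 -211.3315652 ]]
225 [[ 694.78751388 -206.24364477]]
250 [[ 686.37111906 -201.15572433]]
300 [[ 669.53832943 -190.97988346]]
```

View pics/k1.png

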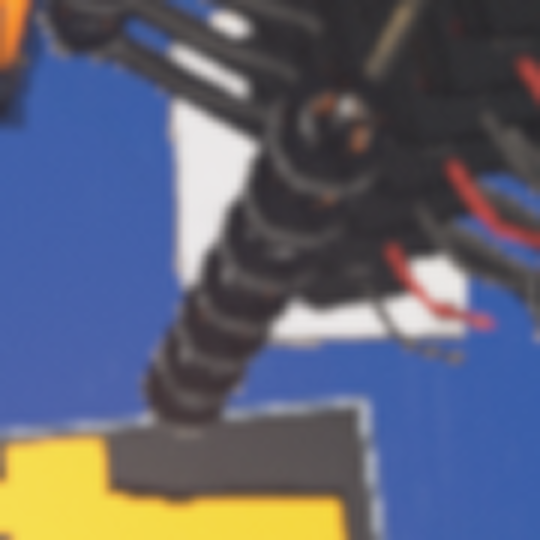

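Call:
carry_out --pt "0.0026 0 0.03" --pt "0.0026 0 0.056" --pt "0.0026 0 0.056" --pt "0.0026 0 0.056" --pt "0.0026 0 0.056" --pt "0.0026 0 0.056" --pt "0.0026 0 0.056" --turn '[0,0,0,0,0,0,0]' --claw '[75,75,75,40,40,40,40]' --squeeze 25

```text
clock: 3.2
tool_pos: [438.9, 334.3, 9.7]
tool_rot: [0.702, 0.712, 0.001, 0.0]
contact_force: [-1.0, -1.4, 6.7]
finger_gap: 0.561
grip_force: 24.9
```

Run:
```python
from h import *
go(438.9,334.1,110,.015)
s=cams.get_calibration("scene");P2=s["camera_matrix"]@s["world_to_cam"][:3];P1=K@T[:3]
X=cv2.triangulatePoints(P1,P2,np.array([[402.],[53]]),np.array([[326.],[65]]));X=X[:3]/X[3];print(X.T)
q=P1@np.r_[X[:,0],1];print(q/q[2])
a=cv2.imread("pics/scene0.png")[40:240,260:400];cv2.imwrite("pics/k2.png",cv2.resize(a,(420,600),interpolation=cv2.INTER_CUBIC))
```

```text
offset m [-2.000e-04  1.000e-04 -1.003e-01] turn -0.0 | pos [438.9 334.3   9.7] phi 1.586 gap 52.7 grip 24.9 F [-1.  -1.4  6.7] t 3.2 q [ 0.58  0.56  1.68 -0.    0.9   0.57]
[[ 805.92716269 -158.58354402  325.66557211]]
[403.66577326  53.81754401   1.        ]
```

View pics/k2.png

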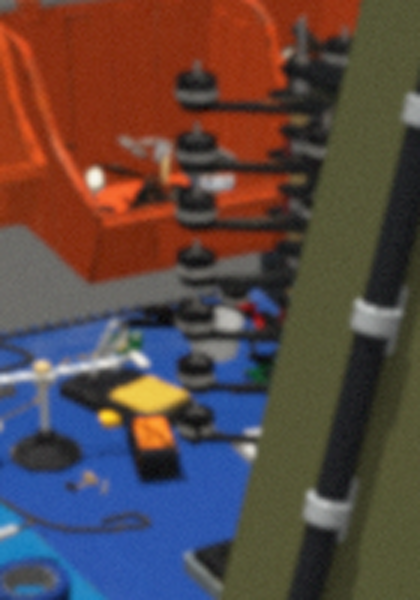

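Call:
carry_out --pt "0 0 -0.05" --pt "0 0 -0.1" --pt "0 0 -0.1" --pt "0 0 -0.1" --turn '[0,0,0,0]' --claw '[40,40,40,40]'

```text
clock: 3.7
tool_pos: [438.1, 333.9, 108.0]
tool_rot: [0.702, 0.712, -0.001, -0.0]
contact_force: [-0.0, 0.6, -2.4]
finger_gap: 0.563
grip_force: 24.9
```

Run:
```python
from h import *
# strippers seat
go(444.9,-155.2,95,.072)
a=cams.get_image("scene")[:,:,::-1]; t=cams.get_image("top")[:,:,::-1]
cv2.imwrite("pics/v3.png",np.hstack([cv2.resize(a,(400,300)),cv2.resize(t,(400,300))]))
```

```text
offset m [-0.4891 -0.0005  0.0133] turn -0.057 | pos [438.1 333.9 108. ] phi 1.586 gap 53.0 grip 24.9 F [-0.   0.6 -2.4] t 3.7 q [ 0.58  0.41  1.63 -0.    1.1   0.57]
```

View pics/v3.png

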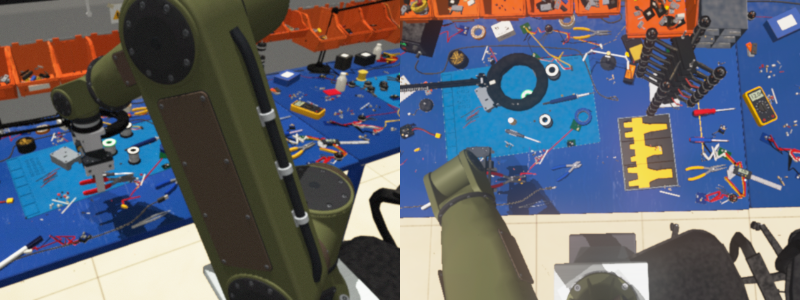

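Run:
```python
from h import *
a=cams.get_image("scene")[:,:,::-1][120:350,60:290].copy()
a=cv2.resize(a,(600,600),interpolation=cv2.INTER_CUBIC);s=cams.get_calibration("scene");P2=s["camera_matrix"]@s["world_to_cam"][:3]
for hx,hy,col in((88.5,37.5,(0,255,0)),(37.5,37.5,(0,255,255))):
  z=108+89
  p=np.array([[438+i*hx,334+j*hy,z,1] for i,j in((-1,-1),(-1,1),(1,1),(1,-1))])@P2.T
  p=((p[:,:2]/p[:,2:]-[60,120])*600/230).astype(int);cv2.polylines(a,[p],True,col,1)
cv2.imwrite("pics/v4.png",a)
```

```text
(no output)
```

View pics/v4.png

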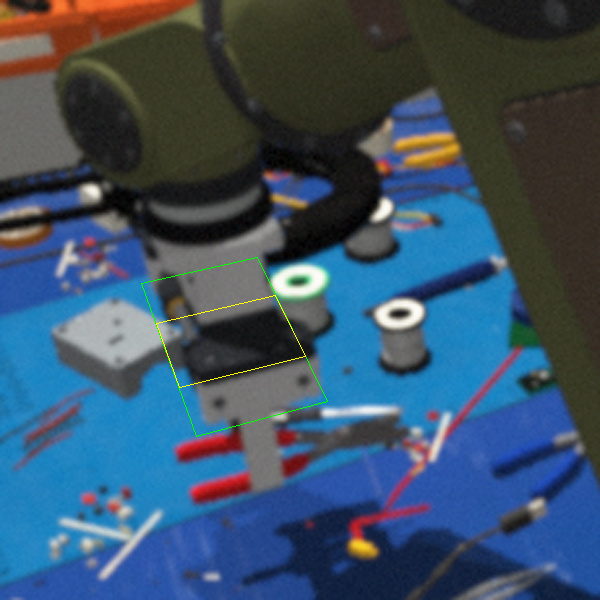

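Call:
carry_out --pt "-0.489 -0.0005 0" --pt "-0.489 -0.0005 0" --pt "-0.489 -0.0005 0" --pt "-0.489 -0.0005 0" --pt "-0.489 -0.0005 0" --pt "-0.489 -0.0005 0" --pt "-0.489 -0.0005 0" --pt "-0.489 -0.0005 0" --pt "-0.489 -0.0005 0.013" --pt "-0.489 -0.0005 0.013" --pt "-0.489 -0.0005 0.013" --turn '[-0.057,-0.057,-0.057,-0.057,-0.057,-0.057,-0.057,-0.057,-0.057,-0.057,-0.057]' --claw '[40,40,40,40,40,40,40,40,40,40,40]'

```text
clock: 5.22
tool_pos: [445.4, -153.7, 95.7]
tool_rot: [0.681, 0.733, -0.0, -0.0]
contact_force: [0.6, 0.1, -1.4]
finger_gap: 0.559
grip_force: 24.9
```

Run:
```python
from h import *
go(444.9,-155.2,23,.072)
```

```text
offset m [-0.0015 -0.0005  0.0727] turn 0.001 | pos [ 445.4 -153.7   95.7] phi 1.644 gap 52.5 grip 24.9 F [ 0.6  0.1 -1.4] t 5.225 q [-0.41  0.27  1.86  0.    1.01 -0.48]
```

Call:
carry_out --pt "-0.001 -0.0005 0.04" --pt "-0.001 -0.0005 0.062" --pt "-0.001 -0.0005 0.064" --pt "-0.001 -0.0005 0.067" --pt "-0.001 -0.0005 0.07" --pt "-0.001 -0.0005 0.072" --pt "-0.001 -0.0005 0.0725" --turn '[0,0,0,0,0,0,0]' --claw '[40,40,40,40,40,40,40]'

```text
clock: 6.1
tool_pos: [445.0, -155.8, 23.4]
tool_rot: [0.681, 0.732, 0.0, 0.0]
contact_force: [0.3, -0.9, -1.6]
finger_gap: 0.56
grip_force: 24.9
```

Call:
carry_out --pt "0 0 0.001" --pt "0 0 0.001" --pt "0 0 0.001" --pt "0 0 0.001" --pt "0 0 -0.04" --pt "0 0 -0.09" --pt "0 0 -0.09" --pt "0 0 -0.09" --turn '[0,0,0,0,0,0,0,0]' --claw '[70,70,70,70,70,70,70,70]'

```text
clock: 7.1
tool_pos: [444.6, -155.7, 112.7]
tool_rot: [0.681, 0.732, -0.0, -0.0]
contact_force: [0.2, 0.5, -0.8]
finger_gap: 0.701
grip_force: 0.0
```

Run:
```python
from h import *
go(467.1,126.9,90,.402)
```

```text
offset m [0.2802 0.0428 0.0227] turn -0.33 | pos [ 444.6 -155.7  112.7] phi 1.643 gap 65.9 grip 0.0 F [ 0.2  0.5 -0.8] t 7.1 q [-0.41  0.24  1.85 -0.    1.05 -0.49]
```

Call:
carry_out --pt "0.28 0.043 0" --pt "0.28 0.043 0" --pt "0.28 0.043 0" --pt "0.28 0.043 0.02" --pt "0.28 0.043 0.05" --pt "0.28 0.043 0.05" --pt "0.28 0.043 0.05" --pt "0.28 0.043 0.05" --turn '[-0.33,-0.33,-0.33,-0.33,-0.33,-0.33,-0.33,-0.33]' --claw '[75,75,75,75,75,75,75,75]'

```text
clock: 8.1
tool_pos: [468.1, 125.7, 63.9]
tool_rot: [0.552, 0.834, 0.0, 0.0]
contact_force: [0.2, -0.2, 0.7]
finger_gap: 0.754
grip_force: 0.0
```

Run:
```python
from h import *
go(467.1,126.9,10.3,.402)
t=cams.get_image("top")[:,:,::-1];cv2.imwrite("pics/top2.png",t)
r=rect(t,20,(527.7+1.8,-149.2-25),.072,300,2)
cv2.imwrite("pics/v5.png",r)
```

```text
offset m [ 0.0015 -0.0005  0.0536] turn -0.001 | pos [468.1 125.7  63.9] phi 1.971 gap 70.9 grip 0.0 F [ 0.2 -0.2  0.7] t 8.1 q [ 0.19  0.34  1.85 -0.    0.95 -0.21]
```

View pics/v5.png

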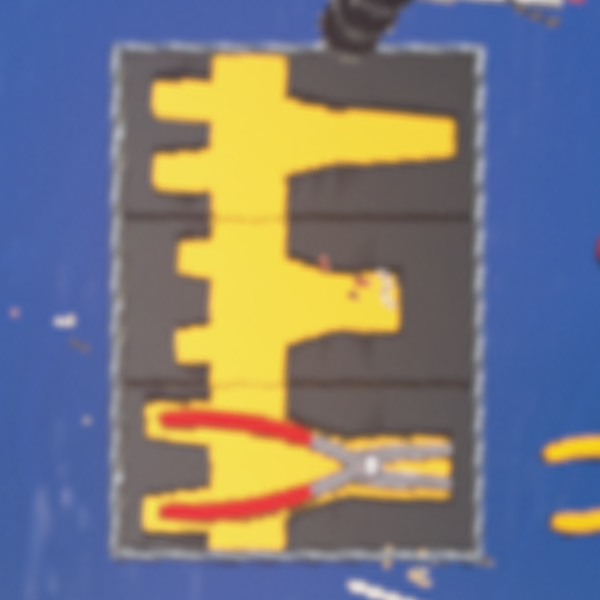

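Call:
carry_out --pt "0.0015 -0.0005 0.03" --pt "0.0015 -0.0005 0.0535" --pt "0.0015 -0.0005 0.0535" --pt "0.0015 -0.0005 0.0535" --pt "0.0015 -0.0005 0.0535" --pt "0.0015 -0.0005 0.0535" --pt "0.0015 -0.0005 0.0535" --pt "0.0015 -0.0005 0.0" --pt "0.0015 -0.0005 -0.035" --pt "0.0015 -0.0005 -0.035" --turn '[0,0,0,0,0,0,0,0,0,0]' --claw '[75,75,75,38,38,38,38,38,38,38]'

```text
clock: 9.4
tool_pos: [467.7, 128.0, 100.5]
tool_rot: [0.552, 0.834, 0.002, 0.002]
contact_force: [-0.0, -0.2, -1.7]
finger_gap: 0.503
grip_force: 24.8
```

Run:
```python
from h import *
go(527.9,-148.2,95,.072)
```

```text
offset m [-0.2777 -0.0527  0.0055] turn 0.33 | pos [467.7 128.  100.5] phi 1.973 gap 47.3 grip 24.8 F [-0.  -0.2 -1.7] t 9.4 q [ 0.19  0.29  1.82  0.    1.03 -0.21]
```

Call:
carry_out --pt "-0.278 -0.0527 0" --pt "-0.278 -0.0527 0" --pt "-0.278 -0.0527 0" --pt "-0.278 -0.0527 0" --pt "-0.278 -0.0527 0" --pt "-0.278 -0.0527 0.005" --pt "-0.278 -0.0527 0.005" --pt "-0.278 -0.0527 0.005" --turn '[0.33,0.33,0.33,0.33,0.33,0.33,0.33,0.33]' --claw '[38,38,38,38,38,38,38,38]'

```text
clock: 10.4
tool_pos: [526.7, -147.6, 93.0]
tool_rot: [0.681, 0.733, -0.0, -0.0]
contact_force: [-0.2, -0.1, -0.1]
finger_gap: 0.503
grip_force: 24.8
```

Run:
```python
from h import *
go(527.8,-148.2,23,.072)
```

```text
offset m [-0.0007  0.0011  0.07  ] turn 0.001 | pos [ 526.7 -147.6   93. ] phi 1.644 gap 47.3 grip 24.8 F [-0.2 -0.1 -0.1] t 10.4 q [-0.34  0.42  1.65  0.    1.07 -0.41]
```

Call:
carry_out --pt "-0.001 0.001 0.04" --pt "-0.001 0.001 0.059" --pt "-0.001 0.001 0.062" --pt "-0.001 0.001 0.065" --pt "-0.001 0.001 0.068" --pt "-0.001 0.001 0.07" --pt "-0.001 0.001 0.0703" --turn '[0,0,0,0,0,0,0]' --claw '[38,38,38,38,38,38,38]'

```text
clock: 11.28
tool_pos: [528.0, -149.6, 23.1]
tool_rot: [0.681, 0.732, 0.0, 0.0]
contact_force: [0.6, -0.1, -0.4]
finger_gap: 0.506
grip_force: 24.8
```

Call:
carry_out --pt "0 0 0.001" --pt "0 0 0.001" --pt "0 0 0.001" --pt "0 0 -0.04" --pt "0 0 -0.09" --pt "0 0 -0.09" --pt "0 0 -0.09" --turn '[0,0,0,0,0,0,0]' --claw '[63,63,63,63,63,63,63]'

```text
clock: 12.15
tool_pos: [527.6, -149.5, 112.3]
tool_rot: [0.681, 0.732, -0.0, -0.0]
contact_force: [0.7, -0.4, 0.6]
finger_gap: 0.629
grip_force: 0.0
```

Run:
```python
from h import *
th=.181
# grip 10 mm towards handle ends, 1 mm +x
x=452.2+1*np.cos(th)-10*np.sin(th);y=-350.4+np.sin(th)+10*np.cos(th)
print(x,y);go(x,y,90,th)
```

```text
451.3835308969241 -340.3833449593329
offset m [-0.1849 -0.0898  0.0223] turn -0.109 | pos [ 527.6 -149.5  112.3] phi 1.643 gap 59.1 grip 0.0 F [ 0.7 -0.4  0.6] t 12.15 q [-0.34  0.4   1.63  0.    1.11 -0.41]
```

Call:
carry_out --pt "-0.185 -0.09 0" --pt "-0.185 -0.09 0" --pt "-0.185 -0.09 0" --pt "-0.185 -0.09 0.02" --pt "-0.185 -0.09 0.05" --pt "-0.185 -0.09 0.05" --pt "-0.185 -0.09 0.05" --turn '[-0.109,-0.109,-0.109,-0.109,-0.109,-0.109,-0.109]' --claw '[70,70,70,70,70,70,70]'

```text
clock: 13.02
tool_pos: [451.9, -340.1, 63.2]
tool_rot: [0.64, 0.768, 0.0, -0.0]
contact_force: [0.4, -0.4, -0.6]
finger_gap: 0.699
grip_force: 0.0
```

Run:
```python
from h import *
go(451.4,-340.4,10.3,.181)
```

```text
offset m [-0.0003 -0.0006  0.0529] turn 0.001 | pos [ 451.9 -340.1   63.2] phi 1.753 gap 65.8 grip 0.0 F [ 0.4 -0.4 -0.6] t 13.025 q [-0.71  0.5   1.62  0.    1.02 -0.89]
```

Call:
carry_out --pt "0 -0.0005 0.03" --pt "0 -0.0005 0.053" --pt "0 -0.0005 0.053" --pt "0 -0.0005 0.053" --pt "0 -0.0005 0.053" --pt "0 -0.0005 0.053" --pt "0 -0.0005 0.053" --pt "0 -0.0005 0.0" --pt "0 -0.0005 -0.035" --pt "0 -0.0005 -0.035" --pt "0 -0.0005 -0.035" --turn '[0,0,0,0,0,0,0,0,0,0,0]' --claw '[70,70,70,35,35,35,35,35,35,35,35]'

```text
clock: 14.4
tool_pos: [450.6, -340.4, 96.9]
tool_rot: [0.64, 0.768, -0.0, -0.001]
contact_force: [0.2, 0.1, -1.4]
finger_gap: 0.484
grip_force: 24.9
```

Run:
```python
from h import *
go(530,-125,95,.072)
t=cams.get_image("top")[:,:,::-1];s=cams.get_image("scene")[:,:,::-1];cv2.imwrite("pics/top3.png",t)
S=ctrl.observe();p=S["tool_pos"];q1=S["joint_pos"][0]
z=p[2]+270
r=rect(t,z,p[:2],q1,300,2.)  # up=radial forward, left=lateral left, 2px/mm
c=(int(300+37*2),int(300-62*2));cv2.circle(r,c,28,(0,0,255),2);cv2.circle(r,(300,300),5,(0,255,0),2)
sc=cv2.resize(s[150:400,330:530],(480,600))
cs=cams.get_calibration("scene");P2=cs["camera_matrix"]@cs["world_to_cam"][:3]
for h in (0,89,200,250,300):
  v=P2@np.r_[p[:2],p[2]+h,1];v=v[:2]/v[2];print(h,v.round())
cv2.imwrite("pics/v6.png",cv2.resize(r,(600,600)))
cv2.imwrite("pics/s6.png",s)
```

```text
offset m [0.1976 0.1169 0.002 ] turn 0.109 | pos [ 450.6 -340.4   96.9] phi 1.752 gap 45.5 grip 24.9 F [ 0.2  0.1 -1.4] t 14.4 q [-0.71  0.45  1.6  -0.    1.09 -0.89]
0 [475. 209.]
89 [481. 171.]
200 [489. 120.]
250 [493.  95.]
300 [497.  69.]
```

View pics/v6.png

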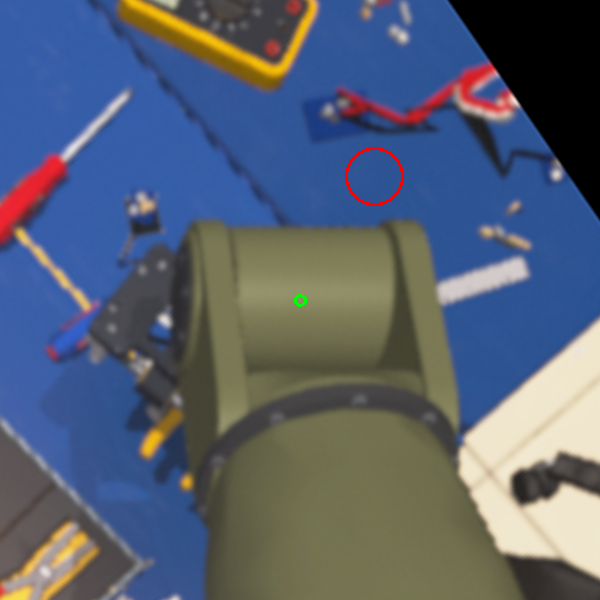

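```bash
python3 -c "
from h import *
go(500,-105,100,.072);go(607.6,-103.3,80,.072)"
```

```text
offset m [ 0.2225  0.091  -0.0032] turn 0.109 | pos [ 450.5 -340.3   96.6] phi 1.752 gap 45.7 grip 24.9 F [ 1.2  0.  -1.1] t 14.5 q [-0.71  0.45  1.6   0.    1.09 -0.89]
offset m [0.2048 0.1972 0.0166] turn 0.109 | pos [ 450.5 -340.3   96.6] phi 1.752 gap 45.7 grip 24.9 F [ 1.2  0.  -1.1] t 14.5 q [-0.71  0.45  1.6   0.    1.09 -0.89]
```

Call:
carry_out --pt "0.2225 0.091 -0.003" --pt "0.2225 0.091 -0.003" --pt "0.2225 0.091 -0.003" --pt "0.2225 0.091 -0.003" --pt "0.2225 0.091 -0.003" --pt "0.215 0.14 0.005" --pt "0.208 0.18 0.01" --pt "0.2048 0.1972 0.016" --pt "0.2048 0.1972 0.016" --pt "0.2048 0.1972 0.016" --pt "0.2048 0.1972 0.016" --turn '[0.109,0.109,0.109,0.109,0.109,0.109,0.109,0.109,0.109,0.109,0.109]' --claw '[35,35,35,35,35,35,35,35,35,35,35]'

```text
clock: 15.88
tool_pos: [607.6, -104.1, 82.3]
tool_rot: [0.681, 0.732, 0.0, 0.0]
contact_force: [-0.1, -0.0, -0.8]
finger_gap: 0.484
grip_force: 24.9
```

Run:
```python
from h import *
go(609.7,-132.2,60,.072)
t=cams.get_image("top")[:,:,::-1];cv2.imwrite("pics/top4.png",t)
```

```text
offset m [-0.0282  0.0001  0.0223] turn -0.0 | pos [ 607.6 -104.1   82.3] phi 1.642 gap 45.5 grip 24.9 F [-0.1 -0.  -0.8] t 15.875 q [-0.23  0.57  1.45 -0.    1.12 -0.3 ]
```

Slide slowly in −y, watching force, keeping height.

Call:
carry_out --pt "-0.01 0 0.01" --pt "-0.018 0 0.02" --pt "-0.02 0 0.02" --pt "-0.022 0 0.02" --pt "-0.024 0 0.02" --turn '[0,0,0,0,0]' --claw '[35,35,35,35,35]'

```text
clock: 16.55
tool_pos: [610.0, -127.7, 62.3]
tool_rot: [0.681, 0.732, 0.0, 0.0]
contact_force: [-0.2, 0.4, -0.5]
finger_gap: 0.486
grip_force: 24.9
```

Call:
carry_out --pt "-0.001 0 0" --pt "-0.002 0 0" --pt "-0.003 0 0" --pt "-0.004 0 0" --pt "-0.004 0 0" --turn '[0,0,0,0,0]' --claw '[35,35,35,35,35]'

```text
clock: 17.18
tool_pos: [610.1, -131.8, 62.0]
tool_rot: [0.681, 0.732, -0.0, -0.0]
contact_force: [0.4, -0.1, -1.4]
finger_gap: 0.482
grip_force: 24.9
```

Run:
```python
from h import *
go(609.7,-132.2,23,.072)
t=cams.get_image("top")[:,:,::-1];cv2.imwrite("pics/top5.png",t)
a=cv2.imread("pics/top4.png")
d=cv2.absdiff(a,t).max(2)
print(d[25:70,390:420].max(),d[25:60,475:500].max(),d[100:135,500:530].max(),d[125:150,412:440].max(), d[165:185,395:410].max())
m=cv2.resize(t[100:310,330:540],(600,600),interpolation=cv2.INTER_CUBIC);cv2.imwrite("pics/v7.png",m)
```

```text
offset m [-0.0004 -0.0005  0.039 ] turn -0.0 | pos [ 610.1 -131.8   62. ] phi 1.643 gap 45.3 grip 24.9 F [ 0.4 -0.1 -1.4] t 17.175 q [-0.27  0.62  1.43 -0.    1.09 -0.34]
3 4 3 37 71
```

Call:
carry_out --pt "-0.0004 -0.0005 0.015" --pt "-0.0004 -0.0005 0.028" --pt "-0.0004 -0.0005 0.031" --pt "-0.0004 -0.0005 0.034" --pt "-0.0004 -0.0005 0.037" --pt "-0.0004 -0.0005 0.039" --pt "-0.0004 -0.0005 0.0395" --turn '[0,0,0,0,0,0,0]' --claw '[35,35,35,35,35,35,35]'

```text
clock: 18.1
tool_pos: [610.1, -132.3, 23.6]
tool_rot: [0.681, 0.732, 0.0, 0.001]
contact_force: [-3.3, 1.2, 9.4]
finger_gap: 0.484
grip_force: 31.5
```

Call:
carry_out --pt "0 0 0" --pt "0 0 0" --pt "0 0 0" --pt "0 0 -0.02" --pt "0.02 0 -0.06" --pt "0.05 -0.01 -0.08" --pt "0.05 -0.08 -0.08" --pt "0.05 -0.14 -0.08" --pt "0.05 -0.2 -0.08" --pt "0.05 -0.2 -0.08" --turn '[0,0,0,0,0,0,0,0,0,0]' --claw '[60,60,60,60,60,60,60,60,60,60]'

```text
clock: 19.35
tool_pos: [403.8, -96.4, 102.9]
tool_rot: [0.682, 0.732, -0.0, -0.0]
contact_force: [0.8, -0.5, 0.5]
finger_gap: 0.599
grip_force: 0.0
```

Run:
```python
from h import *
go(400,100,150,.072)
```

```text
offset m [ 0.1962  0.0102 -0.047 ] turn -0.001 | pos [403.8 -96.4 102.9] phi 1.642 gap 56.3 grip 0.0 F [ 0.8 -0.5  0.5] t 19.35 q [-0.32  0.14  2.    0.    1.   -0.39]
```

Call:
carry_out --pt "0.196 0.01 -0.047" --pt "0.196 0.01 -0.047" --pt "0.196 0.01 -0.047" --pt "0.196 0.01 -0.047" --pt "0.196 0.01 -0.047" --turn '[0,0,0,0,0]' --claw '[60,60,60,60,60]'

```text
clock: 19.98
tool_pos: [403.1, 100.1, 149.9]
tool_rot: [0.68, 0.733, 0.0, 0.0]
contact_force: [0.1, -0.6, 0.2]
finger_gap: 0.602
grip_force: 0.0
```

Run:
```python
from h import *
t=cams.get_image("top")[:,:,::-1];cv2.imwrite("pics/top6.png",t)
r=rect(t,20,(529.5,-174.2),.072,300,2)
cv2.imwrite("pics/v8.png",r[30:570,90:510])
z=rect(t,20,(529.5,-174.2),.072,600,4)[60:1140,190:1010]
s=cams.get_image("scene")[:,:,::-1];cv2.imwrite("pics/scene6.png",s)
b=cv2.resize(z,(455,600),interpolation=cv2.INTER_AREA)
cs=cams.get_calibration("scene");P2=cs["camera_matrix"]@cs["world_to_cam"][:3];v=P2@np.array([610,-143,20,1]);v=v[:2]/v[2];print(v)
x,y=int(v[0]),int(v[1]);k=cv2.resize(s[max(0,y-120):y+120,max(0,x-70):x+67],(343,600))
cv2.imwrite("pics/v8.png",np.hstack([b,k]))
```

```text
[355.8888638  224.25644717]
```

View pics/v8.png

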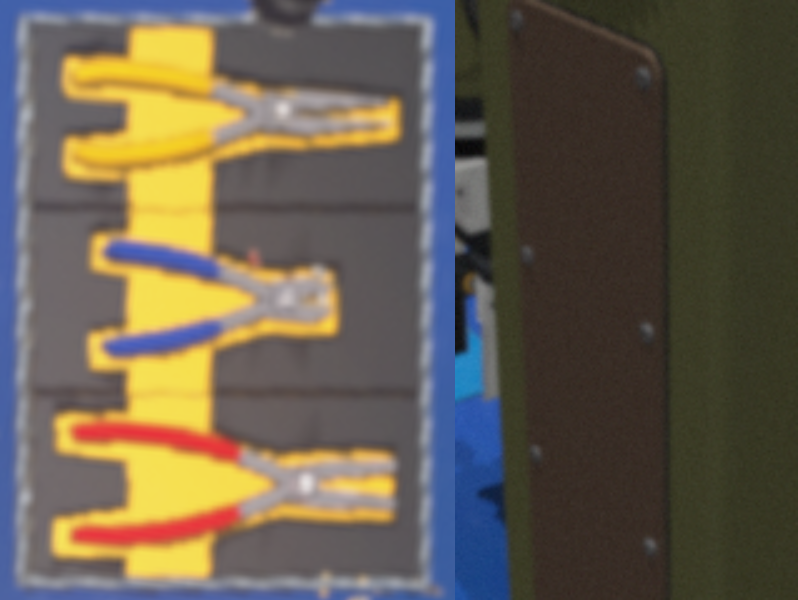

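```bash
python3 -c "
from h import *
go(500,-90,100,.072);go(605,-100,100,.072)"
```

```text
offset m [-0.1952  0.0836  0.0493] turn -0.001 | pos [402.7  98.7 149.3] phi 1.642 gap 56.4 grip 0.0 F [ 0.  -0.1  0.1] t 20.075 q [ 0.15  0.07  1.96 -0.    1.12  0.08]
offset m [-0.2126  0.1876  0.0493] turn -0.001 | pos [402.7  98.7 149.3] phi 1.642 gap 56.4 grip 0.0 F [ 0.  -0.1  0.1] t 20.075 q [ 0.15  0.07  1.96 -0.    1.12  0.08]
```

Call:
carry_out --pt "-0.195 0.0836 0.049" --pt "-0.195 0.0836 0.049" --pt "-0.195 0.0836 0.049" --pt "-0.195 0.0836 0.049" --pt "-0.205 0.14 0.049" --pt "-0.2126 0.1876 0.049" --pt "-0.2126 0.1876 0.049" --pt "-0.2126 0.1876 0.049" --pt "-0.2126 0.1876 0.049" --turn '[-0.001,-0.001,-0.001,-0.001,-0.001,-0.001,-0.001,-0.001,-0.001]' --claw '[62,62,62,62,62,62,62,62,62]'

```text
clock: 21.2
tool_pos: [604.0, -99.6, 100.7]
tool_rot: [0.681, 0.732, -0.0, -0.0]
contact_force: [-0.2, 0.7, 0.7]
finger_gap: 0.62
grip_force: 0.0
```

```bash
python3 -c "
from h import *
go(607.1,-132.2,24,.072)"
```

```text
offset m [-0.0328  0.0007  0.0767] turn 0.0 | pos [604.  -99.6 100.7] phi 1.643 gap 58.3 grip 0.0 F [-0.2  0.7  0.7] t 21.2 q [-0.22  0.54  1.45 -0.    1.15 -0.3 ]
```

Call:
carry_out --pt "-0.02 0.001 0.01" --pt "-0.03 0.001 0.03" --pt "-0.032 0.001 0.055" --pt "-0.032 0.001 0.072" --pt "-0.032 0.001 0.076" --pt "-0.032 0.001 0.076" --pt "-0.032 0.001 0.076" --pt "-0.032 0.001 0.076" --pt "-0.032 0.001 0.076" --pt "-0.032 0.001 0.076" --turn '[0,0,0,0,0,0,0,0,0,0]' --claw '[62,62,62,62,62,62,35,35,35,35]' --squeeze 20

```text
clock: 22.45
tool_pos: [608.1, -132.5, 24.2]
tool_rot: [0.681, 0.732, -0.001, 0.001]
contact_force: [-1.4, -9.3, 2.5]
finger_gap: 0.486
grip_force: 22.6
```

```bash
python3 -c "
from h import *
go(607.1,-132.2,24,.072)"
```

```text
offset m [ 0.0004 -0.0009  0.0002] turn 0.001 | pos [ 608.1 -132.5   24.2] phi 1.644 gap 45.7 grip 22.6 F [-1.4 -9.3  2.5] t 22.45 q [-0.27  0.66  1.46 -0.    1.02 -0.34]
```

Call:
carry_out --pt "0 0 -0.014" --pt "-0.001 -0.0015 -0.014" --pt "-0.001 -0.0015 -0.014" --pt "-0.001 -0.0015 -0.014" --turn '[0,0,0,0]' --claw '[35,35,35,35]'

```text
clock: 22.95
tool_pos: [606.6, -131.8, 38.1]
tool_rot: [0.681, 0.732, -0.0, -0.0]
contact_force: [-0.1, -0.1, -0.8]
finger_gap: 0.49
grip_force: 19.9
```

Call:
carry_out --pt "0 0 0.006" --pt "0 0 0.009" --pt "0 0 0.012" --pt "0 0 0.0145" --pt "0 0 0.0145" --turn '[0,0,0,0,0]' --claw '[35,35,35,35,35]'

```text
clock: 23.58
tool_pos: [607.7, -132.1, 25.1]
tool_rot: [0.681, 0.732, 0.001, 0.001]
contact_force: [2.2, 0.2, 6.4]
finger_gap: 0.484
grip_force: 24.0
```

```bash
python3 -c "
from h import *
go(607.1,-132.2,24,.072)"
```

```text
offset m [-0.0001 -0.0006  0.0011] turn 0.001 | pos [ 607.7 -132.1   25.1] phi 1.644 gap 45.5 grip 24.0 F [2.2 0.2 6.4] t 23.575 q [-0.27  0.66  1.46  0.    1.02 -0.35]
```

Call:
carry_out --pt "0 0 -0.008" --pt "0 0.0015 -0.008" --pt "0 0.0015 -0.008" --pt "0 0.0015 -0.004" --pt "0 0.0015 -0.001" --pt "0 0.0015 0.0" --pt "0 0.0015 0.0" --turn '[0,0,0,0,0,0,0]' --claw '[35,35,35,35,35,35,35]'

```text
clock: 24.45
tool_pos: [608.7, -131.9, 24.5]
tool_rot: [0.681, 0.732, 0.0, 0.0]
contact_force: [-0.2, 0.9, 5.5]
finger_gap: 0.489
grip_force: 22.1
```

Call:
carry_out --pt "0 0 0" --pt "0 0 0" --pt "0 0 0" --pt "0 0 -0.02" --pt "0.02 0 -0.06" --pt "0.05 -0.01 -0.08" --pt "0.05 -0.08 -0.08" --pt "0.05 -0.14 -0.08" --pt "0.12 -0.2 -0.09" --pt "0.18 -0.2 -0.12" --pt "0.23 -0.2 -0.12" --pt "0.23 -0.2 -0.12" --turn '[0,0,0,0,0,0,0,0,0,0,0,0]' --claw '[60,60,60,60,60,60,60,60,60,60,60,60]'

```text
clock: 25.95
tool_pos: [391.4, 85.4, 145.3]
tool_rot: [0.68, 0.733, 0.001, 0.001]
contact_force: [1.2, -0.7, 0.8]
finger_gap: 0.602
grip_force: 0.0
```

Run:
```python
from h import *
go(403,100,150,.072)
t=cams.get_image("top")[:,:,::-1];cv2.imwrite("pics/top7.png",t)
old=cv2.imread("pics/top6.png")
def scan(im,u):  # classify column in rect, rows for LN insert
    r=rect(im,20,(529.5,-174.2),.072,300,2)
    h=cv2.cvtColor(r,cv2.COLOR_BGR2HSV)
    return ["".join("Y" if (p[1]>120 and p[2]>150) else ("y" if p[1]>90 and p[2]>90 else ("g" if p[2]>115 else ".")) for p in h[60:200,k]) for k in u]
for n,im in(("6",old),("7",t)):
    print(n)
    for k,l in zip((175,400,430,445),scan(im,(175,400,430,445))):print(k,l)
r6=rect(old,20,(529.5,-174.2),.072,300,2);r7=rect(t,20,(529.5,-174.2),.072,300,2)
def sh(y0,y1,x0,x1):
    A,B=[cv2.cvtColor(q,cv2.COLOR_BGR2GRAY).astype(np.float32)[y0:y1,x0:x1] for q in(r6,r7)]
    return cv2.phaseCorrelate(A,B,cv2.createHanningWindow((x1-x0,y1-y0),cv2.CV_32F))
print(sh(110,150,290,370),sh(250,340,270,400))
```

```text
offset m [ 0.0137  0.0127 -0.0047] turn 0.004 | pos [391.4  85.4 145.3] phi 1.647 gap 56.6 grip 0.0 F [ 1.2 -0.7  0.8] t 25.95 q [0.12 0.04 2.   0.   1.1  0.05]
6
175 ..................yyyYYYYYYYYYYYYYYYYYYYYYYYYYYYYYYYYYYYYYYYYyggg........................yyyYYYYYYYYYYYYYYYYYYYYYYYYYYYYYYYYYYYYYYYYYYyg....
400 .....................................................ggggggggggggggggyyYYYyyyggggggggggggyYYYYYYYYYYYYyyy...................................
430 ..........................................................ggggggggyYYYYYYYYYYYyyyyggyyYYYYYYYYYYYYYYyyy.....................................
445 ..........................................................gyyyYYYYYYYYYYYYYYYYYYyyyYYYYYYYYYYYYYYYYyy.......................................
7
175 ..................yyYYYYYYYYYYYYYYYYYYYYYYYYYYYYYYYYYYYYYYYyygggg........................yyYYYYYYYYYYYYYYYYYYYYYYYYYYYYYYYYYYYYYYYYYyygg....
400 ...................................................gggggggggggggggyyYYYYyygggggggggggyYYYYYYYYYYYYYYYYyyy...................................
430 .....................................................gggggggggyYYYYYYYYYYYYYyyygyyyYYYYYYYYYYYYYYYYYyyy.....................................
445 .......................................................ggyyYYYYYYYYYYYYYYYYYYYYYYYYYYYYYYYYYYYYYYYYyy.......................................
((-0.22407586596887086, -0.0016997615330147653), 0.5599526891112327) ((0.5634721670784444, -0.06322835325105558), 0.91722699451839)
```

Run:
```python
from h import *
R=lambda f:cv2.GaussianBlur(rect(cv2.imread(f),20,(529.5,-174.2),.072,300,2),(3,3),0)
e=R("pics/top2.png");e0=R("pics/top0.png");t=R("pics/top7.png")
def prof(e,t,y0,y1,us,thr):
    d=cv2.absdiff(e,t).max(2)
    hs=cv2.cvtColor(e,cv2.COLOR_BGR2HSV);Y=(hs[...,1]>110)&(hs[...,2]>110)
    for u in us:
        k=np.where(d[y0:y1,u-1:u+2].mean(1)>thr)[0]+y0;s=np.where(Y[y0:y1,u])[0]+y0
        if len(k):print(u,"tool",k.min(),k.max(),(k.min()+k.max())/2,"slot",s.min(),s.max(),(s.min()+s.max())/2, "n",len(k))
for th in(18,30):
    print("LN");prof(e,t,65,212,(170,185,200,300,320,350,380,400,420,430,440),th)
print("STR");prof(e0,t,390,550,(170,190,205,310,350,400,430,445),30)
print("SC");prof(e0,t,222,378,(190,205,300,350,380),30)
```

```text
LN
170 tool 92 191 141.5 slot 78 193 135.5 n 60
185 tool 88 195 141.5 slot 76 194 135.0 n 62
200 tool 87 196 141.5 slot 78 194 136.0 n 68
300 tool 100 166 133.0 slot 98 174 136.0 n 62
320 tool 110 159 134.5 slot 102 169 135.5 n 50
350 tool 105 159 132.0 slot 106 165 135.5 n 55
380 tool 106 156 131.0 slot 108 164 136.0 n 51
400 tool 108 152 130.0 slot 110 163 136.5 n 45
420 tool 109 148 128.5 slot 112 162 137.0 n 40
430 tool 110 148 129.0 slot 113 161 137.0 n 39
440 tool 111 145 128.0 slot 114 160 137.0 n 32
LN
170 tool 95 187 141.0 slot 78 193 135.5 n 47
185 tool 92 193 142.5 slot 76 194 135.0 n 51
200 tool 91 195 143.0 slot 78 194 136.0 n 55
300 tool 102 164 133.0 slot 98 174 136.0 n 54
320 tool 112 157 134.5 slot 102 169 135.5 n 46
350 tool 107 157 132.0 slot 106 165 135.5 n 51
380 tool 108 154 131.0 slot 108 164 136.0 n 47
400 tool 110 150 130.0 slot 110 163 136.5 n 41
420 tool 111 147 129.0 slot 112 162 137.0 n 37
430 tool 111 146 128.5 slot 113 161 137.0 n 34
440 tool 112 143 127.5 slot 114 160 137.0 n 23
STR
170 tool 407 522 464.5 slot 399 533 466.0 n 49
190 tool 403 525 464.0 slot 398 533 465.5 n 55
205 tool 406 526 466.0 slot 397 536 466.5 n 53
310 tool 426 507 466.5 slot 424 508 466.0 n 55
350 tool 447 488 467.5 slot 436 498 467.0 n 42
400 tool 441 492 466.5 slot 434 500 467.0 n 50
430 tool 440 492 466.0 slot 433 500 466.5 n 43
445 tool 440 492 466.0 slot 435 500 467.5 n 41
SC
190 tool 246 351 298.5 slot 237 365 301.0 n 43
205 tool 241 356 298.5 slot 235 367 301.0 n 63
300 tool 265 332 298.5 slot 258 343 300.5 n 49
350 tool 277 322 299.5 slot 271 333 302.0 n 46
380 tool 276 324 300.0 slot 278 334 306.0 n 49
```

```bash
python3 -c "
from h import *
go(500,-90,100,.127);go(605,-100,100,.127)"
```

```text
offset m [-0.1833  0.0949  0.0453] turn -0.051 | pos [391.5  85.6 145.2] phi 1.646 gap 56.2 grip 0.0 F [-1.2  0.1  0.5] t 26.0 q [0.12 0.04 2.   0.   1.1  0.05]
offset m [-0.2012  0.1988  0.0454] turn -0.051 | pos [391.5  85.6 145.2] phi 1.646 gap 56.2 grip 0.0 F [-1.2  0.1  0.5] t 26.0 q [0.12 0.04 2.   0.   1.1  0.05]
```

Call:
carry_out --pt "-0.183 0.095 0.045" --pt "-0.183 0.095 0.045" --pt "-0.183 0.095 0.045" --pt "-0.183 0.095 0.045" --pt "-0.195 0.15 0.045" --pt "-0.2012 0.1988 0.045" --pt "-0.2012 0.1988 0.045" --pt "-0.2012 0.1988 0.045" --pt "-0.2012 0.1988 0.045" --turn '[-0.055,-0.055,-0.055,-0.055,-0.055,-0.055,-0.055,-0.055,-0.055]' --claw '[62,62,62,62,62,62,62,62,62]'

```text
clock: 27.12
tool_pos: [604.2, -103.4, 99.4]
tool_rot: [0.661, 0.751, -0.0, 0.0]
contact_force: [-0.4, -0.1, -0.2]
finger_gap: 0.622
grip_force: 0.0
```

```bash
python3 -c "
from h import *
go(608.2,-132,25,.127)"
```

```text
offset m [-0.0288  0.0003  0.0744] turn 0.001 | pos [ 604.2 -103.4   99.4] phi 1.698 gap 58.4 grip 0.0 F [-0.4 -0.1 -0.2] t 27.125 q [-0.23  0.55  1.45 -0.    1.15 -0.36]
```

Call:
carry_out --pt "-0.02 0 0.01" --pt "-0.028 0 0.03" --pt "-0.029 0 0.055" --pt "-0.029 0 0.07" --pt "-0.029 0 0.0743" --pt "-0.029 0 0.0743" --pt "-0.029 0 0.0743" --pt "-0.029 0 0.0743" --pt "-0.029 0 0.0743" --pt "-0.029 0 0.0743" --turn '[0,0,0,0,0,0,0,0,0,0]' --claw '[62,62,62,62,62,62,35,35,35,35]' --squeeze 25

```text
clock: 28.38
tool_pos: [609.0, -132.2, 24.8]
tool_rot: [0.66, 0.751, 0.0, 0.0]
contact_force: [-1.0, -0.4, 6.3]
finger_gap: 0.488
grip_force: 24.9
```

Call:
carry_out --pt "0 0 -0.014" --pt "0 0 -0.014" --pt "0 0.001 -0.014" --pt "0 0.001 -0.014" --pt "0 0.001 -0.014" --turn '[0,0,0.055,0.055,0.055]' --claw '[35,35,35,35,35]'

```text
clock: 29.0
tool_pos: [609.5, -131.8, 38.5]
tool_rot: [0.68, 0.733, -0.0, -0.0]
contact_force: [-0.4, 0.3, -1.3]
finger_gap: 0.481
grip_force: 24.9
```

```bash
python3 -c "
from h import *
go(609.2,-132.2,23,.072)
t=cams.get_image('top')[:,:,::-1]
e=cv2.imread('pics/top2.png')
# jaw part seen at raised height: tool mid-height ~ underside+7
for z in (32,):
  E,Tt=[cv2.GaussianBlur(rect(i,z,(529.5,-174.2),.072,300,2),(3,3),0) for i in (e,t)]
  d=cv2.absdiff(E,Tt).max(2)
  for u in(320,350,380,400,420,430,440):
    k=np.where(d[65:212,u]>30)[0]+65
    print(u,k.min(),k.max(),(k.min()+k.max())/2,len(k))
"
```

```text
offset m [-0.0004 -0.0004  0.0155] turn 0.002 | pos [ 609.5 -131.8   38.5] phi 1.645 gap 45.2 grip 24.9 F [-0.4  0.3 -1.3] t 29.0 q [-0.27  0.65  1.45  0.    1.05 -0.35]
320 109 171 140.0 63
350 111 171 141.0 61
380 113 202 157.5 81
400 116 211 163.5 76
420 65 211 138.0 122
430 65 211 138.0 120
440 65 211 138.0 114
```

Call:
carry_out --pt "-0.0004 -0.0004 0.006" --pt "-0.0004 -0.0004 0.009" --pt "-0.0004 -0.0004 0.011" --pt "-0.0004 -0.0004 0.013" --pt "-0.0004 -0.0004 0.0145" --pt "-0.0004 -0.0004 0.0145" --turn '[0.002,0.002,0.002,0.002,0.002,0.002]' --claw '[35,35,35,35,35,35]'

```text
clock: 29.8
tool_pos: [609.4, -132.2, 24.9]
tool_rot: [0.682, 0.732, 0.0, 0.0]
contact_force: [-4.8, 1.5, 6.8]
finger_gap: 0.484
grip_force: 24.9
```

Call:
carry_out --pt "0 0 0" --pt "0 0 0" --pt "0 0 0" --pt "0 0 -0.02" --pt "0.02 0 -0.06" --pt "0.05 -0.01 -0.08" --pt "0.05 -0.08 -0.08" --pt "0.05 -0.14 -0.08" --pt "0.12 -0.2 -0.09" --pt "0.18 -0.2 -0.12" --pt "0.23 -0.2 -0.12" --pt "0.23 -0.2 -0.12" --turn '[0,0,0,0,0,0,0,0,0,0,0,0]' --claw '[60,60,60,60,60,60,60,60,60,60,60,60]'

```text
clock: 31.3
tool_pos: [393.2, 85.6, 145.7]
tool_rot: [0.68, 0.733, 0.001, 0.001]
contact_force: [-0.3, -0.6, -0.5]
finger_gap: 0.602
grip_force: 0.0
```

```bash
cat > chk.py <<'E'
from h import *
import sys
t=cams.get_image("top")[:,:,::-1];cv2.imwrite(sys.argv[1],t)
R=lambda im:cv2.GaussianBlur(rect(im,20,(529.5,-174.2),.072,300,2),(3,3),0)
e=R(cv2.imread("pics/top2.png"));t=R(t);d=cv2.absdiff(e,t).max(2)
hs=cv2.cvtColor(e,cv2.COLOR_BGR2HSV);Y=(hs[...,1]>110)&(hs[...,2]>110)
for u in(170,185,200,300,320,350,380,400,420,430,440):
    k=np.where(d[65:212,u-1:u+2].mean(1)>24)[0]+65;s=np.where(Y[65:212,u])[0]+65
    print(u,"tool",k.min(),k.max(),(k.min()+k.max())/2,"slot",s.min(),s.max(),(s.min()+s.max())/2,len(k))
c=np.where((d[105:165]>24).sum(0)>5)[0];print("u range",c.min(),c.max())
E
python3 chk.py pics/top8.png; python3 -c "
from h import *
go(500,-90,100,.072);go(605,-100,100,.072)"
```

```text
170 tool 81 184 132.5 slot 78 193 135.5 66
185 tool 88 193 140.5 slot 76 194 135.0 58
200 tool 78 189 133.5 slot 78 194 136.0 61
300 tool 107 168 137.5 slot 98 174 136.0 55
320 tool 115 161 138.0 slot 102 169 135.5 47
350 tool 115 166 140.5 slot 106 165 135.5 52
380 tool 115 166 140.5 slot 108 164 136.0 52
400 tool 118 164 141.0 slot 110 163 136.5 47
420 tool 121 163 142.0 slot 112 162 137.0 43
430 tool 122 161 141.5 slot 113 161 137.0 40
440 tool 124 161 142.5 slot 114 160 137.0 37
u range 157 447
offset m [-0.1833  0.0933  0.0458] turn 0.002 | pos [393.3  85.8 145.6] phi 1.645 gap 56.8 grip 0.0 F [ 0.3  0.1 -0.8] t 31.35 q [0.12 0.04 1.99 0.   1.1  0.05]
offset m [-0.201   0.1973  0.046 ] turn 0.002 | pos [393.3  85.8 145.6] phi 1.645 gap 56.8 grip 0.0 F [ 0.3  0.1 -0.8] t 31.35 q [0.12 0.04 1.99 0.   1.1  0.05]
```

Run:
```python
from h import *
for f in("2","7","8"):
    r=rect(cv2.imread(f"pics/top{f}.png"),20,(529.5,-174.2),.072,300,2)
    h=cv2.cvtColor(r,cv2.COLOR_BGR2HSV);print(f)
    for u in(350,380,410,435):
        print(u,"S"," ".join(f"{int(p[1])}/{int(p[2])}" for p in h[96:178:3,u]))
```

```text
2
350 S 24/96 25/91 48/95 93/110 155/163 181/217 185/237 185/246 183/245 183/245 184/245 184/245 182/245 182/245 182/245 183/245 183/245 183/245 181/245 181/246 182/243 181/238 165/196 128/141 77/106 42/92 40/95 37/96
380 S 22/93 28/91 30/84 69/93 126/121 170/178 186/227 186/240 186/247 184/245 185/245 185/245 185/245 183/245 184/245 185/245 185/245 185/245 185/245 184/245 185/243 179/220 157/175 108/127 47/98 34/98 29/98 31/99
410 S 19/93 22/92 26/89 28/82 70/91 123/118 170/175 187/226 187/239 187/246 186/245 186/245 186/245 187/245 187/245 187/245 187/245 185/245 186/246 185/242 184/236 166/191 121/135 66/105 28/92 24/95 26/97 26/97
435 S 19/92 19/92 17/90 23/89 22/82 66/93 127/124 174/183 190/230 187/241 187/246 187/245 188/245 188/245 187/245 187/245 186/245 187/245 188/244 187/241 174/208 144/159 89/115 28/91 25/93 22/93 24/94 24/94
7
350 S 11/90 15/86 21/85 42/91 66/119 68/150 55/167 36/172 19/175 21/190 23/204 21/207 17/198 14/184 12/172 12/168 13/157 45/153 103/161 161/192 182/221 180/225 162/190 121/137 64/100 21/84 20/88 20/90
380 S 14/88 15/85 20/78 23/78 17/89 14/113 13/1
[... 655 characters left out ...]
04 11/201 15/190 18/181 20/170 23/158 23/147 38/133 68/123 99/119 102/110 72/99 40/90 24/86 21/87 17/88
380 S 12/87 12/84 17/77 59/87 122/117 161/170 161/215 140/226 103/216 56/191 25/173 16/158 48/159 101/177 113/200 89/207 49/193 17/179 12/166 15/155 35/132 62/107 65/94 44/86 18/87 17/90 17/92 14/92
410 S 12/88 12/86 12/83 14/75 54/85 114/114 160/169 165/216 146/229 114/225 78/197 49/165 66/147 118/156 145/181 124/197 79/196 40/183 22/165 38/146 71/130 89/112 73/98 37/90 17/88 14/90 14/90 14/90
435 S 9/86 9/86 12/86 12/84 13/77 52/88 121/120 165/176 171/219 156/227 133/214 113/187 116/171 154/192 174/220 163/228 133/225 93/200 65/169 67/140 86/119 87/108 54/95 17/88 14/88 12/88 12/88 14/88
```

Call:
carry_out --pt "-0.183 0.093 0.045" --pt "-0.183 0.093 0.045" --pt "-0.183 0.093 0.045" --pt "-0.183 0.093 0.045" --pt "-0.195 0.15 0.045" --pt "-0.201 0.1973 0.045" --pt "-0.201 0.1973 0.045" --pt "-0.201 0.1973 0.045" --pt "-0.201 0.1973 0.045" --turn '[0.002,0.002,0.002,0.002,0.002,0.002,0.002,0.002,0.002]' --claw '[26,26,26,26,26,26,26,26,26]'

```text
clock: 32.48
tool_pos: [603.8, -103.4, 99.7]
tool_rot: [0.682, 0.731, 0.0, 0.0]
contact_force: [0.3, 0.4, 0.4]
finger_gap: 0.263
grip_force: 0.0
```

```bash
python3 -c "
from h import *
go(609.2,-132.2,40,.072)"
```

```text
offset m [-0.0291  0.0033  0.0597] turn -0.003 | pos [ 603.8 -103.4   99.7] phi 1.64 gap 24.7 grip 0.0 F [0.3 0.4 0.4] t 32.475 q [-0.23  0.55  1.45  0.    1.15 -0.3 ]
```

Call:
carry_out --pt "-0.02 0.003 0.01" --pt "-0.029 0.0033 0.035" --pt "-0.029 0.0033 0.055" --pt "-0.029 0.0033 0.06" --pt "-0.029 0.0033 0.0625" --pt "-0.029 0.0033 0.0645" --pt "-0.029 0.0033 0.0645" --turn '[0,0,0,0,0,0,0]' --claw '[26,26,26,26,26,26,26]'

```text
clock: 33.35
tool_pos: [610.1, -132.1, 35.1]
tool_rot: [0.682, 0.731, 0.0, 0.0]
contact_force: [-0.2, 0.1, 1.5]
finger_gap: 0.264
grip_force: 0.0
```

Call:
carry_out --pt "0 0 0.0005" --pt "0 0 0.001" --pt "0 0 0.001" --turn '[0,0,0]' --claw '[26,26,26]'

```text
clock: 33.72
tool_pos: [609.9, -132.2, 33.8]
tool_rot: [0.682, 0.731, 0.0, 0.0]
contact_force: [0.4, 0.5, 1.8]
finger_gap: 0.26
grip_force: 0.2
```

Call:
carry_out --pt "0 0 0.0005" --pt "0 0 0.001" --pt "0 0 0.001" --turn '[0,0,0]' --claw '[26,26,26]'

```text
clock: 34.1
tool_pos: [610.0, -132.2, 33.4]
tool_rot: [0.682, 0.731, 0.0, 0.0]
contact_force: [-3.1, 1.0, 8.2]
finger_gap: 0.26
grip_force: 3.9
```

Call:
carry_out --pt "0 0 -0.02" --pt "0.02 0 -0.05" --pt "0.05 -0.01 -0.07" --pt "0.05 -0.08 -0.07" --pt "0.05 -0.14 -0.07" --pt "0.12 -0.2 -0.08" --pt "0.18 -0.2 -0.11" --pt "0.23 -0.2 -0.11" --pt "0.23 -0.2 -0.11" --pt "0.23 -0.2 -0.11" --turn '[0,0,0,0,0,0,0,0,0,0]' --claw '[26,26,26,26,26,26,26,26,26,26]'

```text
clock: 35.35
tool_pos: [394.6, 84.2, 143.7]
tool_rot: [0.681, 0.732, 0.001, 0.001]
contact_force: [-0.4, -0.2, -0.7]
finger_gap: 0.259
grip_force: 0.0
```

```bash
python3 chk.py pics/top9.png
python3 - <<'E'
from h import *
r=rect(cv2.imread("pics/top9.png"),20,(529.5,-174.2),.072,300,2);h=cv2.cvtColor(r,cv2.COLOR_BGR2HSV)
for u in(350,410,435):print(u," ".join(f"{int(p[1])}/{int(p[2])}" for p in h[96:178:3,u]))
E
```

```text
170 tool 81 184 132.5 slot 78 193 135.5 66
185 tool 87 193 140.0 slot 76 194 135.0 59
200 tool 79 189 134.0 slot 78 194 136.0 60
300 tool 107 168 137.5 slot 98 174 136.0 55
320 tool 115 161 138.0 slot 102 169 135.5 47
350 tool 115 166 140.5 slot 106 165 135.5 52
380 tool 115 166 140.5 slot 108 164 136.0 52
400 tool 118 164 141.0 slot 110 163 136.5 47
420 tool 121 163 142.0 slot 112 162 137.0 43
430 tool 122 161 141.5 slot 113 161 137.0 40
440 tool 124 161 142.5 slot 114 160 137.0 37
u range 157 447
350 9/89 12/84 26/87 83/105 150/156 173/205 171/224 148/222 103/199 48/175 12/176 8/193 10/204 13/202 16/191 18/181 18/169 21/157 21/145 39/132 68/123 96/119 100/110 75/99 42/90 24/86 18/86 18/87
410 9/87 9/85 12/82 14/75 56/86 116/114 160/169 166/217 147/229 114/225 79/198 49/165 65/148 116/156 144/181 123/197 78/196 40/183 22/165 37/146 72/131 89/112 71/97 37/90 17/88 14/90 17/91 17/91
435 9/86 9/87 9/87 9/84 13/78 55/88 121/120 167/176 171/219 156/227 135/214 112/186 112/168 151/188 172/218 162/228 133/225 94/200 64/168 67/140 86/119 87/108 56/95 15/87 15/87 14/88 14/89 14/89
```

```bash
python3 -c "
from cell import order
print(order.job_done())"
```

```text
the job is handed in; nothing more can be done
None
```

I put the wire strippers, side cutters and long-nose pliers each in their own cut-out and handed the job in at about 35 s; the long-nose pliers took three tries and sit about 2 mm off centre at the tip, and no verdict came back.

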